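# Fit the pocket cover of a key-cutting machine

## Robot

A 6-joint arm with a two-finger parallel gripper is mounted at the origin on the work surface. World frame = base frame: x ahead of the robot, y to its left, z up, the work surface at z = 0. Lengths are in m, angles in rad, forces in N, time in s.
With the tool pointing down it reaches from about 0.25 to 0.725 m from the base axis. Payload 4 kg.
Tool frame: the origin (TCP) lies on the centre line of the jaws, within the pads' length; the fingertips stand 22 mm ahead of it and the grasp point (between the pads) lies 3 mm ahead of it; y points along the fingers, x is the direction in which the jaws open and shut, and the axes are right-handed (so a half turn about y gives the same grasp; the last joint's range is limited). The gripper opens to 85 mm and grips with 20 to 120 N. Pads are 22 mm wide; open, the fingers measure 114 mm over their backs; the gripper's body (76 mm by 85 mm) begins 54 mm behind the grasp point. The pads swing forward as they close: fully open they stand 13 mm farther back than shut.
Start: joints at [1.11, 0.241, 0.005, 1.335, 0, 1.571], TCP at [0.222, 0.448, 0.253] pointing down, gripper open.
Joint ranges: [-2.72, 2.72], [-1.05, 1.87], [-1.09, 1.28], [-1.99, 2.15], [-1.42, 1.44], [-3.14, 3.14]. Speed limits (rad/s): [2.79, 2.79, 3.14, 3.14, 3.14, 3.14].

## Interface

Orientations are given as a rotation vector (axis times angle).
In Python, from bench import env gives the robot as it stands. Calls block until the motion is done:
- env.movep(position, orientation): joint-space move of the TCP to a pose.
- env.servo_line(position, attitude=None, rate=0.15, force_limit=None): straight line of the TCP; attitude=None keeps the orientation; rate is the mean speed in m/s. With force_limit (N) it stops when the force on the tool has changed by that much, and returns True; else False.
- env.move_joints(angles): joint-space move.
- env.ungrasp() and env.grasp(grasp_force=None): open the fingers fully, or close them until they stop; grasp_force is the grip in N (None keeps the last).
- env.pause(seconds).
- env.solve_ik(position, orientation): joint angles nearest the present ones, or None.
- env.snapshot(name): name is "scene" or "top" or "wrist"; returns a dict with "frame" (384x512x3 uint8, red, green, blue), "vertical_fov" (degrees; the focal length in pixels is half the picture's height over the tangent of half this angle, whatever the lens; pixels are square), "cx", "cy" (the principal point, pixels), "k1" (the pictures are not rectified: a ray, as slopes to the right and down, at radius r is drawn at 1 + k1 r^2 times it, then the intrinsics apply), "extrinsics" (4x4, takes a point from camera to world coordinates); the wrist camera has in their place "mount" (4x4, takes a point from camera to tool coordinates, whose origin is the TCP and whose axes are the tool frame's). Camera axes: x right, y up, looking along -z (the intrinsics and any distortion apply to the point x, -y, -z); pixel columns grow to the right and rows downward; lengths in m; the calibration is good to about 2 mm. A picture is of the moment at which its call begins: read the wrist's pose just before it. There is no depth.
A pose or a line that the arm cannot do raises env.Unreachable and nothing moves.
- env.finish_job(): hands the job in, once; it reports no verdict.
Trained networks look in a picture, given as the dict that the camera call returned (one of the last four; its "shot" number tells which), for a name from the list of things; names that differ only in an ending like _2 or _b are one class to them, and where a whole thing is asked for, a point or a joint stands for the part that bears it (a point fixed in the world has none). Each returns a list of dicts, best first, with "p" (0 to 1); they miss things now and then, are a little off and sometimes report something else, mostly with a low value. They report only what shows in the picture. A call takes as long as a camera call. They do not tell look-alikes from the thing itself.
- env.cut_out(picture, target): "mask" (384x512 bool, what is visible of it) and "box" ([centre column, centre row, width, height] in pixels, round what is visible of it).
Readings, each from a call of its own:
- env.read_time_s(): time.
- env.read_joint_pos(): joint angles.
- env.read_joint_velocities(): joint speeds.
- env.read_joint_efforts(): joint torques, N m.
- env.read_tool_pos(): TCP position.
- env.read_tool_rot(): TCP orientation.
- env.read_wrist_force(): force on the tool from outside, world axes, zero at the start.
- env.read_moment(): the same for the moment, N m.
- env.read_finger_gap(): opening from 0.0 (shut) to 1.0 (fully open).
Only numpy, scipy, OpenCV 4.12 (cv2) and the standard library are available. Lean on these libraries where they do the work, as an engineer would, in place of code of your own. Each camera call takes 0.05 s, during which the arm holds its last target. There are 200 camera calls.

## Task

Lift the rectangular cover up and off its hook and bring it to the key machine. Set it gently over the pocket in the machine's bed and work it sideways by its handle until it drops into the pocket, let go of it, then press it down from above, without ramming it, until it sits level and flush with the bed. Leave the round cover hanging on its hook and the other things on the bench where they are.

Things in the scene. Friction and masses are not known exactly. Their poses are not given: they have to be found in the camera images.
- cover: Rectangular cover, bare aluminium, about 0.35 kg: a plate 116 mm (x) by 76 mm (y), 10 mm thick, with a bow handle on top. Origin: centre of the plate's underside, z up. Same after a half turn about z. Hangs freely and nearly level, may swing a little when touched.
- cover_handle (a point): Middle of the top face of the cover's handle, 68 mm above the cover's underside. The handle is an upright flat frame at the plate's middle, 40 mm wide along the cover's y, 10 mm thick along x. Under its solid top bar (18 mm high) is a window 20 mm wide, 40 mm high, down to the plate; the hook's wire passes through it along x and carries the bar.
- round_cover: Round aluminium cover, 90 mm diameter, 10 mm thick, with the same handle, hanging on the other, identical hook stand; it belongs to another machine. Origin: centre of its underside.
- stand_a: Fixed hook stand that carries the rectangular cover (left or right of the other stand). Origin: on the bench below the hanging point. Its level wire, 7 mm thick, centre 140 mm high, runs from a post at the stand's x = +115 mm to a free end at x = -27 mm. The cover hangs with its axes along the stand's, up to 15 mm along x from the origin. Foot 90 x 90 x 12 mm at the post.
- stand_a_tip (a point): Highest point of the hook's upturned free end, 11.5 mm above the wire's centre. The cover comes off when raised 10 to 30 mm (about 20) and then drawn along the stand's -x; raised more, its plate meets the wire from below, so draw it at least 95 mm from the hanging point, plate clear of the tip, before raising it further.
- machine: Fixed key-cutting machine, grey casting. Origin: on the bench below the middle of its bed's range; x, y along its level edges. Cutter head, 173 mm tall, fills y = -160 to -250 mm. Aluminium bed on top: 170 mm (x) by 150 mm (y), top 60 mm above the bench, with a pocket in its middle. The bed stands locked up to 10 mm to either side along the machine's y; where is not reported: see or feel it.
- machine_mid (a point): Point at the bed's top, 60 mm above the machine's origin. The pocket is 121 mm (x) by 81 mm (y), 10 mm deep, 2.5 mm of play round the cover; its centre is at this x, but up to 10 mm off in y with the bed. Set down too far to one side, the cover keeps one edge up on the bed and tips in at the other; pushed low on its handle towards the pocket it drops in and stops at the wall.
- machine_floor (a point): Point 10 mm under point machine_mid, at the pocket's floor level. Two rubber seats cross the floor 48 mm either side along x (14 x 70 mm), tops 4 mm above it: the cover first rests on them, 4 mm proud. Each yields to about 10 N of pressing (the cover's weight is not enough) and stays down. Pressed home, the plate lies on the floor, flush with the bed, its origin at this height.
- padlock: Bystander: brass padlock lying flat, 98 x 50 x 20 mm. Origin: on its underside.
- screwdriver: Bystander: screwdriver lying on the bench, 170 mm. Origin: on its underside.
- brush: Bystander: hand brush lying on the bench, 180 mm. Origin: on its underside.
- key_a: Bystander: loose brass key blank, 57 x 26 x 4 mm. Origin: on its underside.
- key_b: Bystander: a second loose brass key blank, 57 x 26 x 4 mm. Origin: on its underside.
- jar: Bystander: glass jar, 70 mm diameter, 100 mm tall. Origin: on its underside.
- oil: Bystander: white oil bottle, 44 mm diameter, 120 mm tall. Origin: on its underside.
Mind the look-alikes: they are no part of the job. What is shaped like the cover but brown or pink is not meant. Leave any blue look-alike of the stand_a alone.

How it is judged:
By the outcome, as a careful person would: the job done as asked, in the order asked, and still so for the second after the job is handed in, with the robot touching nothing.
It also fails if it takes over 64 s, if anything falls off the work surface, if the arm or the gripper's body presses on something with over 40 N, if the wrist force passes 120 N, or if a joint passes its speed limit or range.

## Working session

There is one attempt and no reset: what is moved stays moved. The work goes in short steps, each a Python script; the robot and the scene stay as the last script left them, time stands still between calls to the robot, and variables do not carry over. Pictures are saved under pics/ and viewed, about 8 in all and at most 12, crops included, and the job is handed in when it is done.

```bash
mkdir -p pics
cat > h.py <<'E'
import numpy as np, cv2
from bench import env
def save(s,n): cv2.imwrite('pics/'+n+'.png',cv2.cvtColor(s['frame'],cv2.COLOR_RGB2BGR))
def K(s):
    f=192/np.tan(np.radians(s['vertical_fov'])/2); return f,s['cx'],s['cy'],s['k1']
def ext(s,T=None):
    return np.array(s['extrinsics']) if 'extrinsics' in s else T@np.array(s['mount'])
def proj(s,P,T=None):
    f,cx,cy,k=K(s);E=np.linalg.inv(ext(s,T));P=np.atleast_2d(P);p=P@E[:3,:3].T+E[:3,3]
    u=np.c_[p[:,0]/-p[:,2],-p[:,1]/-p[:,2]];r2=(u**2).sum(1,keepdims=True);u=u*(1+k*r2)
    return u*f+[cx,cy]
def ray(s,px,T=None):
    f,cx,cy,k=K(s);d=(np.atleast_2d(px)-[cx,cy])/f;u=d.copy()
    for _ in range(20): u=d/(1+k*(u**2).sum(1,keepdims=True))
    E=ext(s,T);v=np.c_[u[:,0],-u[:,1],-np.ones(len(u))]@E[:3,:3].T
    return E[:3,3],v
def atz(s,px,z,T=None):
    o,v=ray(s,px,T);return o+v*((z-o[2])/v[:,2])[:,None]
def tool():
    T=np.eye(4);T[:3,:3]=cv2.Rodrigues(np.array(env.read_tool_rot(),float))[0];T[:3,3]=env.read_tool_pos();return T
E
python3 - <<'E'
from h import *
for n in('scene','top'):
    s=env.snapshot(n);save(s,n);print(n,K(s),np.round(s['extrinsics'],3).tolist())
    for t in('cover','round_cover','stand_a','machine'):
        for d in env.cut_out(s,t): print(n,t,round(d['p'],2),np.round(d['box']))
a=cv2.imread('pics/scene.png');b=cv2.imread('pics/top.png')
cv2.imwrite('pics/both.png',np.vstack([a,b])[:, :])
print(env.read_time_s(),env.read_tool_rot())
E
```

```text
scene (np.float64(451.2513943101034), 255.59260372519606, 194.33214611091472, -0.11535614309782355) [[0.171, -0.737, 0.654, 1.492], [0.985, 0.126, -0.116, -0.054], [0.003, 0.664, 0.747, 1.215], [0.0, 0.0, 0.0, 1.0]]
scene cover 0.8 [341. 149.  32.  23.]
scene cover 0.68 [302. 158.  31.  20.]
scene cover 0.58 [306. 186.  29.  28.]
scene round_cover 0.64 [235. 190.  26.  25.]
scene stand_a 0.84 [318. 204.  33.  71.]
scene stand_a 0.7 [166. 173.  26.  56.]
scene stand_a 0.32 [184. 290.  15.  26.]
top (np.float64(426.1244509138379), 249.05452610053266, 188.01786275314296, -0.02080395942575149) [[0.024, 0.993, -0.119, 0.375], [-1.0, 0.023, -0.009, 0.131], [-0.006, 0.119, 0.993, 1.257], [0.0, 0.0, 0.0, 1.0]]
top cover 0.93 [191. 196.  26.  44.]
top cover 0.86 [120. 277.  45.  38.]
top cover 0.56 [181. 270.  41.  35.]
top cover 0.24 [409. 171. 158.  84.]
top round_cover 0.9 [282. 201.  34.  33.]
top stand_a 0.79 [361. 273.  33.  78.]
top stand_a 0.58 [195. 174.  33.  57.]
top stand_a 0.16 [282. 202.  32.  33.]
top machine 0.91 [409. 172. 153.  81.]
top machine 0.69 [191. 198.  31.  46.]
0.5 [-1.39264819 -0.8633842   0.86351822]
```

View pics/scene.png

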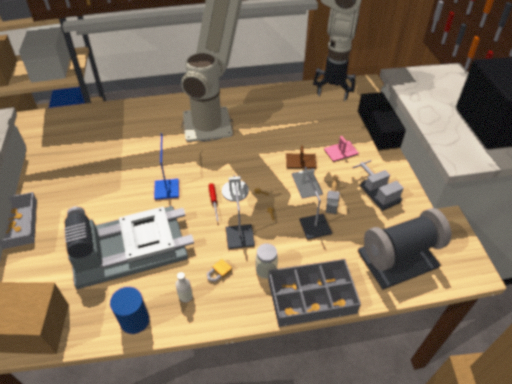

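View pics/top.png

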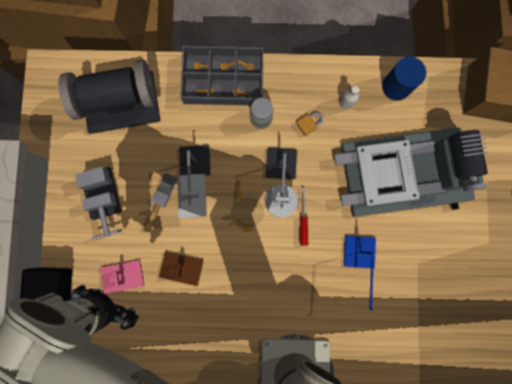

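The scene shows the aluminium rectangular cover hanging at about (306,186), and at (191,196) in the top view with its post at (195,160). The round cover is at (282,201), and the machine bed at about (388,172) with its cutter head to the right. Brown and pink decoys lie at (181,270) and (122,275).

```bash
cat >> h.py <<'E'
def rv(yaw): # tool down (tool y=-z), jaw axis (tool x) at world angle yaw
    x=np.array([np.cos(yaw),np.sin(yaw),0]);y=np.array([0,0,-1.]);R=np.c_[x,y,np.cross(x,y)]
    return cv2.Rodrigues(R)[0].ravel()
E
python3 - <<'E'
from h import *
s=env.snapshot('top')
for t,z in(('cover',.1),('machine',.06),('stand_a',0.006)):
    for d in env.cut_out(s,t)[:2]:
        m=d['mask'].astype(np.uint8); ys,xs=np.nonzero(m)
        print(t,d['p'],np.round(atz(s,[[xs.mean(),ys.mean()]],z),3))
print('bed',atz(s,[[388,172]],.06),'foot',atz(s,[[195,160]],.012),'mid',atz(s,[[191,196]],.1))
w=env.snapshot('wrist');print(K(w),np.round(w['mount'],3).tolist());print(np.round(tool(),3).tolist())
p=atz(s,[[191,196]],.1)[0]
for yaw in(np.pi/2,-np.pi/2):
    print(env.solve_ik([p[0]-.05,p[1],.32],rv(yaw)))
E
```

```text
cover 0.83 [[0.269 0.478 0.1  ]]
cover 0.79 [[0.489 0.296 0.1  ]]
machine 0.84 [[ 0.581 -0.321  0.06 ]]
stand_a 0.91 [[0.602 0.307 0.006]]
stand_a 0.84 [[ 0.34  -0.183  0.006]]
bed [[ 0.57415744 -0.25218026  0.06      ]] foot [[0.60511727 0.30476295 0.012     ]] mid [[0.48880765 0.29955501 0.1       ]]
(np.float64(314.8004899649897), 255.3944844363323, 185.76518099839456, 0.016650567710375205) [[1.0, -0.001, 0.0, -0.001], [0.0, 0.295, -0.956, -0.12], [0.001, 0.956, 0.295, 0.075], [0.0, 0.0, 0.0, 1.0]]
[[0.445, 0.0, -0.896, 0.222], [0.896, 0.0, 0.445, 0.448], [0.0, -1.0, 0.0, 0.253], [0.0, 0.0, 0.0, 1.0]]
[0.59899114 0.28770131 0.23961058 1.52270559 0.         0.59899114]
[ 0.59899114  0.28770131  0.23961058  1.52270559  0.         -2.54260152]
```

Run:
```python
from h import *
env.movep([.475,.298,.29],rv(np.pi/2))
T=tool();w=env.snapshot('wrist');save(w,'w1');np.savez('w1.npz',T=T)
for d in env.cut_out(w,'cover')+env.cut_out(w,'cover_handle'):
    print(d['p'],np.round(d['box'],1),atz(w,[d['box'][:2]],.1035,T))
print(env.read_time_s())
cv2.imwrite('pics/w1b.png',cv2.resize(cv2.imread('pics/w1.png'),(800,600),interpolation=cv2.INTER_CUBIC))
```

```text
0.89 [281.5  16.2 105.8  31.2] [[0.33861783 0.31997762 0.1035    ]]
0.71 [254.1 178.1  80.5 114.1] [[0.48503123 0.29604132 0.1035    ]]
0.53 [403.9   2.5  18.7   3.4] [[0.32853292 0.42466064 0.1035    ]]
0.74 [251.2 180.1  83.7 112.1] [[0.48713903 0.29310007 0.1035    ]]
0.74 [283.3  13.9 105.8  27.9] [[0.3368403  0.32149442 0.1035    ]]
0.43 [260.9 233.8  64.4 143.2] [[0.54688093 0.30328477 0.1035    ]]
0.42 [401.2   1.8  13.8   3.5] [[0.32798934 0.42228041 0.1035    ]]
2.0333
```

View pics/w1b.png

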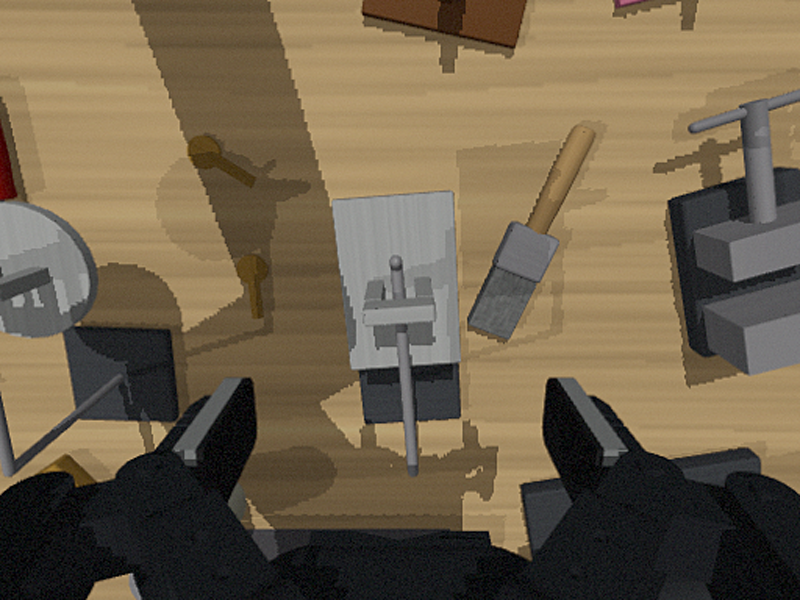

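The cover hangs centred at about (400,285) in this 800-px view, with plate corners at (333,199), (453,191), (460,362) and (352,370). The handle bar top is at about (400,314), and the wire tip is at (396,262), pointing toward the robot. The area below the gripper is clear.

Run:
```python
from h import *
w=env.snapshot('wrist');T=tool()
c=atz(w,np.array([[333,199],[453,191],[460,362],[352,370]])*.64,.1035,T)
print(c.round(4),c.mean(0),[np.linalg.norm(c[i]-c[i-1]).round(4) for i in range(4)])
print('long yaw',np.degrees([np.arctan2(*(c[3]-c[0])[[1,0]]),np.arctan2(*(c[2]-c[1])[[1,0]])]),'short',np.degrees([np.arctan2(*(c[1]-c[0])[[1,0]]),np.arctan2(*(c[2]-c[3])[[1,0]])]))
h=atz(w,np.array([[364,312],[435,307],[400,262],[414,470],[365,325],[435,320]])*.64,.1615,T);print(h.round(4))
```

```text
[[0.4341 0.257  0.1035]
 [0.429  0.3309 0.1035]
 [0.5441 0.3397 0.1035]
 [0.5503 0.2658 0.1035]] [0.48937596 0.29833173 0.1035    ] [np.float64(0.1165), np.float64(0.074), np.float64(0.1154), np.float64(0.0742)]
long yaw [4.30262453 4.37458107] short [93.91243924 94.79916371]
[[0.4873 0.2791 0.1615]
 [0.4844 0.3171 0.1615]
 [0.4597 0.2983 0.1615]
 [0.587  0.307  0.1615]
 [0.4948 0.2795 0.1615]
 [0.4918 0.3173 0.1615]]
```

Run:
```python
from h import *
y=np.radians(94.35);p=np.array([.4895,.2982]);d=np.array([np.cos(y-np.pi/2),np.sin(y-np.pi/2)])
env.movep([*p,.23],rv(y))
print(env.servo_line([*p,.142],rate=.12,force_limit=8),tool()[:3,3])
env.grasp(60);print('gap',env.read_finger_gap())
f0=np.array(env.read_wrist_force())
env.servo_line([*p,.162],rate=.06);print(np.round(env.read_wrist_force()-f0,2),env.read_moment())
q=p-d*.125
print(env.servo_line([*q,.162],rate=.12,force_limit=12),tool()[:3,3],np.round(env.read_wrist_force()-f0,2))
print(env.read_finger_gap(),env.read_time_s())
s=env.snapshot('scene');cv2.imwrite('pics/s2.png',cv2.resize(cv2.cvtColor(s['frame'],4)[100:260,200:420],None,fx=3,fy=3))
```

```text
False [0.49021375 0.29870028 0.14333014]
gap 0.46118594667523466
[ 0.96 -0.47 -6.65] [-0.000338   -0.03697921  0.03591943]
False [0.36559027 0.28899075 0.16214967] [ 0.07 -0.07 -8.15]
0.45560313884249604 5.4917
```

View pics/s2.png

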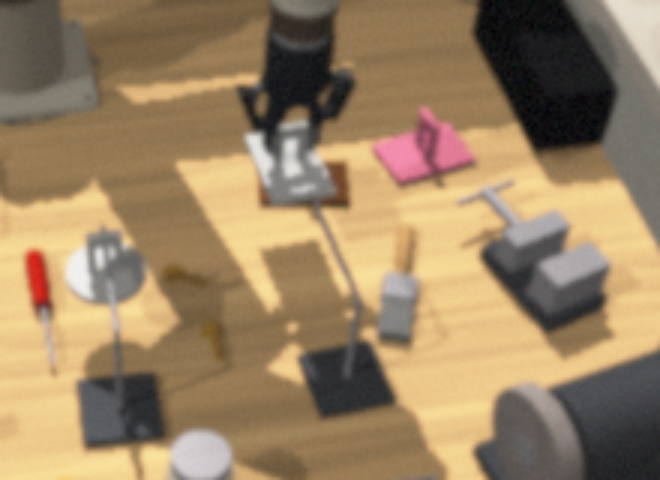

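Run:
```python
from h import *
p=tool()[:3,3]
env.servo_line([p[0],p[1],.30],rate=.2)
env.movep([.55,-.09,.30],rv(np.radians(96)))
env.pause(.2)
T=tool();w=env.snapshot('wrist');save(w,'w2');np.savez('w2.npz',T=T)
print(env.read_time_s(),env.read_finger_gap(),env.read_wrist_force())
cv2.imwrite('pics/w2b.png',cv2.resize(cv2.imread('pics/w2.png'),(800,600),interpolation=cv2.INTER_CUBIC))
```

```text
8.1917 0.4569358269500512 [-0.22342813 -0.48686928 -3.68634924]
```

View pics/w2b.png

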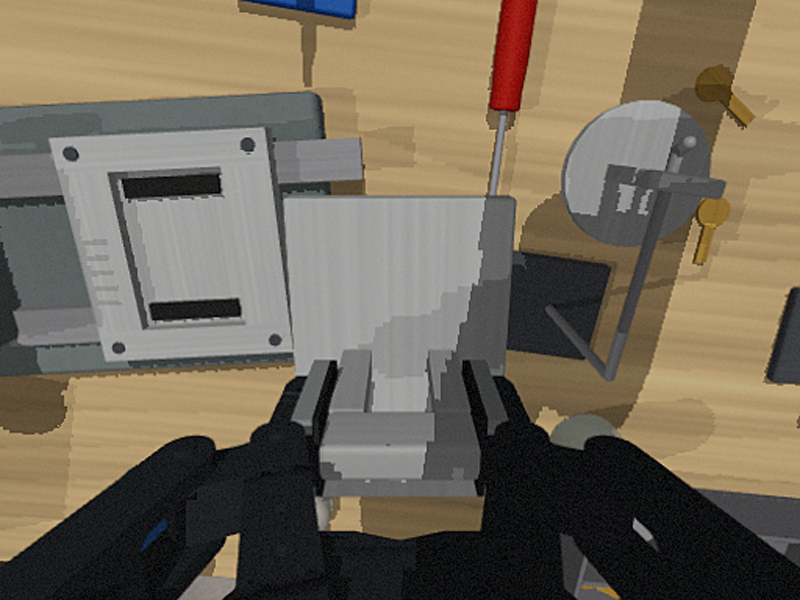

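The bed is at left, with outer corners near (50,138), (268,126), (296,352) and (106,362). Its pocket has two black seats. The held cover is square to the jaws, with its near edge running (284,196)–(516,197).

Run:
```python
from h import *
a=cv2.imread('pics/w2.png')[70:245,20:200]
a=cv2.createCLAHE(3,(4,4)).apply(cv2.cvtColor(a,6))
cv2.imwrite('pics/w2c.png',cv2.resize(a,None,fx=3.4,fy=3.4,interpolation=cv2.INTER_CUBIC))
w=env.snapshot('wrist');T=np.load('w2.npz')['T'];print(T[:3,3])
c=atz(w,np.array([[50,138],[268,126],[296,352],[106,362]])*.64,.06,T)
print(c.round(4),c.mean(0),[np.linalg.norm(c[i]-c[i-1]).round(4) for i in range(4)])
for i,j in((0,3),(1,2),(0,1),(3,2)): print(np.degrees(np.arctan2(*(c[j]-c[i])[[1,0]])))
e=atz(w,np.array([[284,196],[516,197]])*.64,T[2,3]-.040,T);print('plate edge',e, T[:3,:3].T@(e.mean(0)-T[:3,3]))
```

```text
[ 0.55004075 -0.08878857  0.30018633]
[[ 0.5013 -0.3387  0.06  ]
 [ 0.4765 -0.1891  0.06  ]
 [ 0.6453 -0.1622  0.06  ]
 [ 0.6699 -0.3121  0.06  ]] [ 0.57326568 -0.25051533  0.06      ] [np.float64(0.1707), np.float64(0.1516), np.float64(0.171), np.float64(0.1519)]
8.95544908122148
9.078108772287234
99.41513778107195
99.31662099886043
plate edge [[ 0.49629105 -0.13286072  0.26018633]
 [ 0.48861163 -0.05859834  0.26018633]] [-0.00076972  0.0399851   0.05801134]
```

View pics/w2c.png

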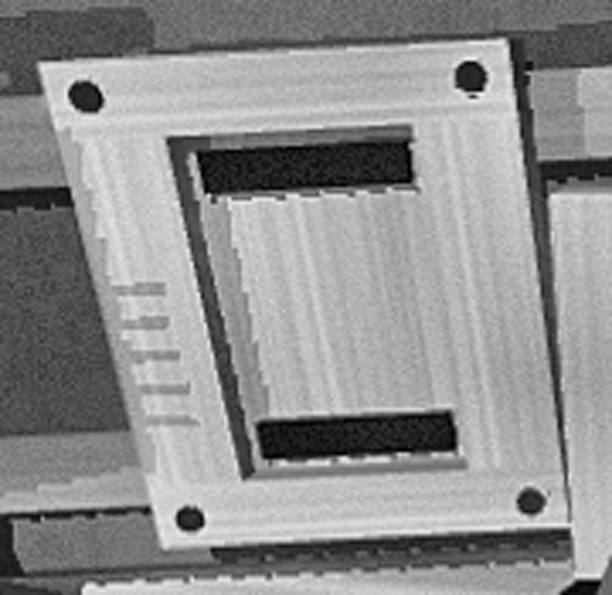

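The pocket rim corners in the crop are at (167,138), (412,126), (467,467) and (241,478). I'll use them for the pocket centre and lower gently.

Run:
```python
from h import *
w=env.snapshot('wrist');T=np.load('w2.npz')['T']
c=atz(w,np.array([[167,138],[412,126],[467,467],[241,478]])/3.4+[20,70],.06,T)
print(c.round(4),c.mean(0),[np.linalg.norm(c[i]-c[i-1]).round(4) for i in range(4)])
for i,j in((0,3),(1,2),(0,1),(3,2)): print(np.degrees(np.arctan2(*(c[j]-c[i])[[1,0]])).round(2),end=' ')
b=np.array([.57327,-.25052]);m=c.mean(0)[:2]
if np.linalg.norm(m-b)>.004: raise SystemExit('disagree')
m=(m+b)/2;y=np.radians(99.2);jx=np.array([np.cos(y),np.sin(y)])
p=m+jx*.0005
print('\ntarget',p);np.save('p.npy',p)
env.movep([*p,.20],rv(y))
env.servo_line([*p,.118],rate=.1);env.pause(.3)
f0=np.array(env.read_wrist_force())
print(env.servo_line([*p,.1030],rate=.02,force_limit=5),tool()[:3,3],np.round(env.read_wrist_force()-f0,2),np.round(env.read_moment(),2),env.read_time_s())
w=env.snapshot('wrist');save(w,'w3')
cv2.imwrite('pics/w3b.png',cv2.resize(cv2.imread('pics/w3.png'),(800,600)))
```

```text
[[ 0.5207 -0.3008  0.06  ]
 [ 0.508  -0.2218  0.06  ]
 [ 0.6256 -0.2022  0.06  ]
 [ 0.6384 -0.2826  0.06  ]] [ 0.57317841 -0.25183484  0.06      ] [np.float64(0.1192), np.float64(0.08), np.float64(0.1192), np.float64(0.0814)]
8.8 9.45 99.08 99.06 
target [ 0.57314426 -0.25068385]
True [ 0.572811   -0.25054984  0.10341634] [0.12 1.33 8.73] [-0.02 -0.05  0.02] 11.0333
```

View pics/w3b.png

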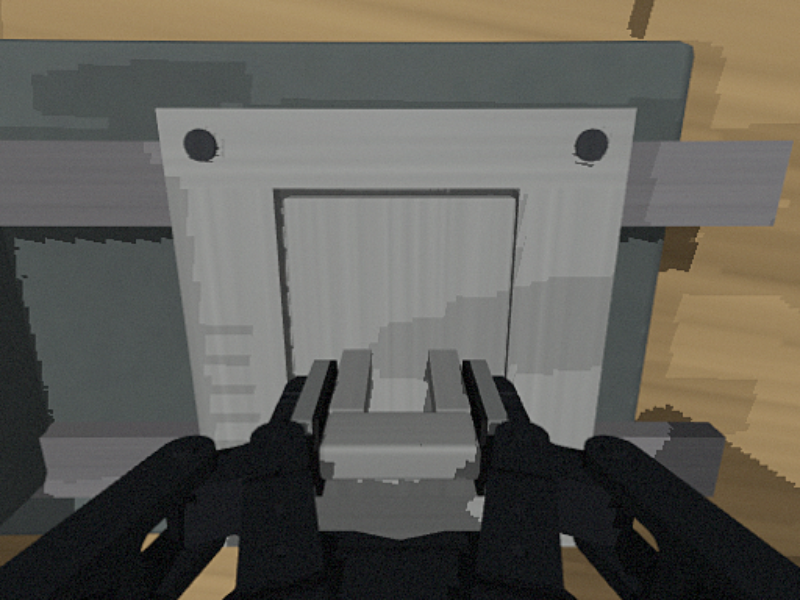

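The cover sits inside the pocket, with an even gap at its near and side edges ((283–518), row 190). Its height (underside about 53.6 mm) matches resting on the seats, so it dropped in without needing to be worked sideways. Next I release it and press.

Run:
```python
from h import *
p=np.load('p.npy')
env.ungrasp();env.pause(.2)
p=tool()[:2,3]
env.servo_line([*p,.175],rate=.12);env.grasp(40);env.pause(.3)
print(env.read_finger_gap())
env.servo_line([*p,.152],rate=.08);env.pause(.3)
f0=np.array(env.read_wrist_force())
hit=env.servo_line([*p,.1385],rate=.01,force_limit=4);print('contact',hit,tool()[:3,3],np.round(env.read_wrist_force()-f0,1))
hit=env.servo_line([*p,.1375],rate=.008,force_limit=24);print('press',hit,tool()[:3,3],np.round(env.read_wrist_force()-f0,1),env.read_time_s())
```

```text
-0.0025134508166096384
contact True [ 0.57137647 -0.24999325  0.14403113] [-2.  -0.8  5.3]
press False [ 0.57292061 -0.24992842  0.14143579] [-3.9  3.5 16.7] 16.0583
```

Run:
```python
from h import *
p=np.load('p.npy');p=[.5729,-.2505]
for z in(.1355,.1335,.1315):
    f=np.array(env.read_wrist_force())
    hit=env.servo_line([*p,z],rate=.008,force_limit=max(2,33-f[2]));env.pause(.3)
    print(z,hit,tool()[:3,3].round(4),np.round(env.read_wrist_force(),1),np.round(env.read_moment(),2))
    if hit: break
print(env.read_time_s())
```

```text
0.1355 False [ 0.5722 -0.2501  0.1405] [-9.9  4.5 24.5] [0.99 2.21 0.03]
0.1335 True [ 0.5714 -0.2499  0.1402] [-0.6 -0.2  5.7] [ 0.09  0.26 -0.01]
17.375
```

Run:
```python
from h import *
p=np.array([.5714,-.2499])
env.servo_line([*p,.24],rate=.12);env.pause(.3)
T=tool();w=env.snapshot('wrist');save(w,'w4');np.savez('w4.npz',T=T)
cv2.imwrite('pics/w4b.png',cv2.resize(cv2.imread('pics/w4.png')[60:330,100:420],None,fx=2.2,fy=2.2,interpolation=cv2.INTER_CUBIC))
y=np.radians(9.2);R=np.array([[np.cos(y),-np.sin(y)],[np.sin(y),np.cos(y)]])
# re-touch the handle top gently to read its height
env.servo_line([*p,.150],rate=.12);env.pause(.2)
hit=env.servo_line([*p,.136],rate=.01,force_limit=3);print(hit,tool()[:3,3],env.read_time_s())
env.servo_line([*p,.2],rate=.12)
```

```text
True [ 0.5713467  -0.24990907  0.14014013] 20.7583
```

View pics/w4b.png

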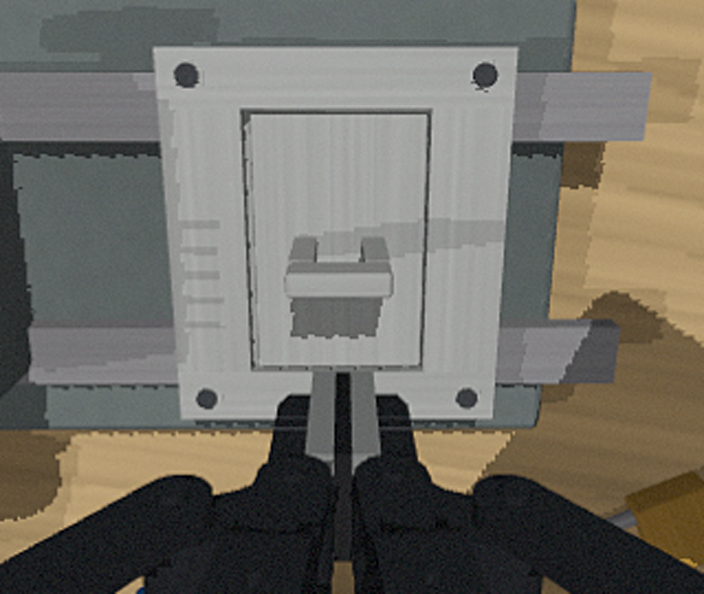

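The cover lies level in the pocket with an even gap all round, and its handle top is 3.9 mm lower than before (expected 4). I'll touch the plate gently above each seat to check that it is level and seated, then hand in.

Run:
```python
from h import *
y=np.radians(9.2);d=np.array([np.cos(y),np.sin(y)]);m=np.array([.5729,-.2507])
for s in(-.044,.044):
    q=m+d*s
    env.servo_line([*q,.2],rate=.15);env.servo_line([*q,.092],rate=.12);env.pause(.2)
    hit=env.servo_line([*q,.077],rate=.01,force_limit=3);z0=tool()[2,3]
    hit2=env.servo_line([*q,.070],rate=.01,force_limit=10);z1=tool()[2,3]
    print(s,hit,hit2,z0,z1,np.round(env.read_wrist_force(),1))
    env.servo_line([*q,.2],rate=.15)
env.movep([.45,-.15,.30],rv(np.radians(99.2)));env.pause(.5)
t=env.snapshot('top')
for n in('cover','round_cover'):
    for e in env.cut_out(t,n): print(n,round(e['p'],2),np.round(e['box']))
save(t,'top2');print(env.read_time_s(),env.read_wrist_force())
```

```text
-0.044 True True 0.08211582457440991 0.08211719802677639 [-0.3  0.5  4.8]
0.044 True True 0.08214973948951092 0.08214650889682606 [-0.7 -0.3  4.2]
cover 0.83 [119. 276.  44.  39.]
cover 0.69 [386. 172.  33.  40.]
cover 0.66 [182. 271.  44.  32.]
round_cover 0.57 [282. 203.  33.  37.]
round_cover 0.3 [411. 171. 155.  91.]
31.2 [-0.15710653 -0.47055616  0.00953977]
```

View pics/top2.png

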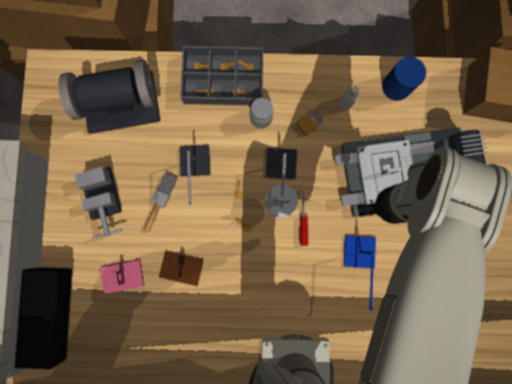

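The top view shows the cover in the pocket at (386,172). The round cover still hangs at (282,202), and everything else is where it was. Both plate touches read 82.1 mm, which puts the plate at 60.1 mm, level and flush.

```bash
python3 -c "
from bench import env
env.finish_job()"
```

```text
the job is handed in; nothing more can be done
```

The rectangular cover is off its hook and pressed home in the machine's pocket. I handed the job in at about 31 s of the 64 s allowed.

- **Lift and placing:** I gripped the handle, raised the cover 20 mm and drew it 125 mm clear of the hook. It went straight into the pocket onto the seats, so I did not need to work it sideways.
- **Pressing:** After letting go, I pressed on the handle top with the fingers closed. The highest reading was about 25 N; the last push was set to stop near 33 N, and I did not read its peak.
- **Flush and level:** The handle top dropped 3.9 mm, against 4 mm expected. Touching the plate above each seat gave a plate height of 60.1 mm on both sides, against a bed at 60 mm, and neither side gave way under about 10 N more.
- **Other items:** In the last top picture the round cover still hangs on its hook and nothing else appears moved. The gripper was empty and clear of everything.

No check failed. The two estimates of the pocket centre, from the bed's outer corners and from the pocket rim, differed by 1.3 mm, and I used their mean.

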